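# Roll the vial carton to the end stop and set it in the empty tray

### The arm

A 7-joint arm with a two-finger parallel gripper is mounted at the origin on the work surface. World frame = base frame: x ahead of the robot, y to its left, z up, the work surface at z = 0. Lengths are in m, angles in rad, forces in N, time in s.
With the tool pointing down it reaches from about 0.4 to 0.85 m from the base axis. Payload 4.5 kg.
Tool frame: the origin (TCP) lies on the front face of the gripper's body, between the roots of the fingers; the fingertips stand 73 mm ahead of it and the grasp point (between the pads) lies 54 mm ahead of it; z points along the fingers, y is the direction in which the jaws open and shut (so a half turn about z gives the same grasp; the last joint's range is limited). The gripper opens to 85 mm and grips with 20 to 120 N. Pads are 22 mm wide; open, the fingers measure 114 mm over their backs; the gripper's body (76 mm by 85 mm) begins 54 mm behind the grasp point. The pads swing forward as they close: fully open they stand 13 mm farther back than shut.
Start: joints at [-1.076, 0.689, -0.195, 1.565, 0.157, 0.902, -0.215], TCP at [0.278, 0.56, 0.304] pointing down, gripper open.
Joint ranges: [-3.01, 3.01], [-0.46, 2.08], [-1.47, 1.51], [0.13, 2.56], [-1, 4.14], [0.04, 2.09], [-2.66, 2.66]. Speed limits (rad/s): [2.57, 2.57, 3.14, 3.14, 3.14, 3.14, 3.14].

### API

Orientations are given as a unit quaternion [w, x, y, z].
In Python, from bench import get_obs, get_image, sign_off, masks_of, pinpoint gives the robot as it stands.
- The arm moves only by the tool servo_tool, never from a script. Its argument "moves" is a list of rows, each a list of 3 entries, a list of its own where there are three numbers: the turn, a rotation vector about the world's x, y, z in rad, then the shift along the world's x, y, z in m, then the finger opening in m, from 0 to 0.0854. In form: [[[ax, ay, az], [x, y, z], gripper], ...]. A call has exactly 10 rows; each row shifts and turns the commanded pose from where the row before left it; what a row does not reach is not made up. A row lasts 1/12 s, in which the tool goes at most 41.7 mm and 7.16 degrees, less where a joint would pass 70% of its speed; a pose out of reach is approached as far as the arm can. A call is refused whole if a number of a shift passes 0.0417 or a number of a turn 0.125, either way. A call with a gripper value outside its range is refused whole. The fingers move at their own pace and stop on an object; "squeeze" is the grip in N (left out, the last holds). Time passes only in rows, so rows that do not move let the fingers close, or fill a call up. It gives the time, the measured TCP pose, the force and the opening at its end, in the units of the state.
- get_obs(): the state, without advancing time (a new reading comes with each control period).
- get_image(name): name is "scene" or "top"; returns a dict with "pixels" (384x512x3 uint8, red, green, blue), "range_z" (384x512 float32, m along the optical axis (not along the pixel's ray), 0 where there is no reading), "mtx" (3x3 intrinsics, pixels), "rvec" (rotation vector, rad) and "tvec" (3), from world to camera coordinates, as OpenCV has them. Camera axes: x right, y down, z forward; pixel columns grow to the right and rows downward; lengths in m; the calibration is good to about 2 mm. A picture is of the moment at which its call begins.
- sign_off(): hands the job in, once; it reports no verdict.
Trained networks look in the newest picture that a camera, given by its name, has taken for a name from the list of things; names that differ only in an ending like _2 or _b are one class to them, and where a whole thing is asked for, a point or a joint stands for the part that bears it (a point fixed in the world has none). Each returns a list of dicts, best first, with "confidence" (0 to 1); they miss things now and then, are a little off and sometimes report something else, mostly with a low value. They report only what shows in the picture. A call takes as long as a camera call. They do not tell look-alikes from the thing itself.
- masks_of(camera, target): "pixels" (384x512 bool, what is visible of it) and "location" ([column, row] in pixels, amid what is visible of it).
- pinpoint(camera, target): "location" ([column, row] in pixels: a listed point, or the origin of a listed thing).
The state is a dict: "time": time; "joint_pos": joint angles; "qvel": joint speeds; "joint_efforts": joint torques, N m; "position": TCP position; "eef_rot": TCP orientation; "contact_force": force on the tool from outside, world axes, zero at the start; "ft_torque": the same for the moment, N m; "finger_gap": opening from 0.0 (shut) to 1.0 (fully open).
Only numpy, scipy, OpenCV 4.12 (cv2) and the standard library are available. Lean on these libraries where they do the work, as an engineer would, in place of code of your own. Each camera call takes 0.05 s, during which the arm holds its last target.

### The job

Roll the carton on the roller track along the rollers, without lifting it, until it rests against the upright stop plate at the track's end. Then lift it off and set it down, upright, flat inside the empty white tray (not the one with the jars); lower it in rather than dropping it, let go, and leave the other carton on the bench where it is.

Things in the scene. Friction and masses are not known exactly. Their poses are not given: they have to be found in the camera images.
- carton_mid (a point): Centre (half-way up) of the brown closed cardboard carton that stands on the roller track: 60 mm wide (its x, across the track), 110 mm long (its y, along the track), 80 mm high; about 0.25 to 0.5 kg. z is up. It rolls freely (well under 1 N moves it) and stays where it is left. Grip it across its 60 mm width.
- track: Fixed level track of 16 free grey rollers, 400 mm (y) x 80 mm (x). Origin: underside centre, on the bench; travel is to its +y. Heights above bench: roller tops 60 mm, side rails 66 mm, stop plate 90 mm. Rail inner faces x = +-36 mm guide the carton (6 mm play a side). Stop face at y = +190 mm: a carton against it has its centre at y = +135 mm, 100 mm above the bench. The -y end is open.
- tray: The empty one of two equal fixed white trays beyond the track's stop end (the other holds three dark jars, tops 66 mm above the bench). Outside 128 (its x) x 178 mm (its y), inside 120 x 170; rim 18 mm, floor 4 mm above the bench. Origin: underside centre, on the bench. The carton fits with its length along the tray's y; its centre is then 44 mm above the bench.
- spare_carton_mid (a point): Centre (half-way up) of an identical carton that stands on the bench itself, on the robot's side of the track; 60 x 110 x 80 mm. Not to be moved.
Things that resemble listed ones, but are neither listed nor needed, are in the scene too. What is shaped like the part that bears carton_mid but blue or purple is not meant.

How it is judged:
By the outcome, as a careful person would: the job done as asked, in the order asked, and still so for the second after the job is handed in, with the robot touching nothing.
It also fails if it takes over 58 s, if anything falls off the work surface, if the arm or the gripper's body presses on something with over 40 N, if the wrist force passes 120 N, or if a joint passes its speed limit or range.

## Working session

There is one attempt and no reset: what is moved stays moved. The work goes in short steps, Python scripts to look and compute and a tool call to move; the robot and the scene stay as the last step left them, time stands still between calls to the robot, and variables do not carry over. Pictures are saved under pics/ and viewed, and the job is handed in when it is done.

Besides the shell and the picture viewer there is one more tool, called after "Call:" as a command line: name --argument value ..., lists and objects as JSON in quotes. servo_tool: Moves the arm, as the interface text tells. Its arguments: {"type":"object","properties":{"moves":{"type":"array"},"squeeze":{"type":"number"}},"required":["moves"]}

```bash
mkdir -p pics; cat > h.py <<'E'
import numpy as np, cv2
from bench import *
def save(im,n): cv2.imwrite(f'pics/{n}.png',cv2.cvtColor(im['pixels'],cv2.COLOR_RGB2BGR))
def cam(im):
    R=cv2.Rodrigues(np.array(im['rvec'],float))[0]; return np.array(im['mtx'],float),R,np.array(im['tvec'],float).ravel()
def world(im):
    K,R,t=cam(im); z=im['range_z']; v,u=np.mgrid[0:z.shape[0],0:z.shape[1]]
    P=np.stack([(u-K[0,2])/K[0,0]*z,(v-K[1,2])/K[1,1]*z,z],-1)
    return (P-t)@R
def ray(im,uv,h):
    K,R,t=cam(im); d=R.T@np.linalg.solve(K,[uv[0],uv[1],1]); c=-R.T@t
    return c+d*(h-c[2])/d[2]
E
python3 - <<'E'
from h import *
o=get_obs(); print({k:np.round(v,3) for k,v in o.items()})
for c in ['scene','top']:
    im=get_image(c); save(im,c+'0')
    W=world(im)
    for t,h in [('carton_mid',.1),('spare_carton_mid',.04),('track',0),('tray',0)]:
        for d in pinpoint(c,t): print(c,t,np.round(d['location'],1),round(d['confidence'],2),np.round(ray(im,d['location'],h),3))
        for d in masks_of(c,t):
            m=d['pixels']; p=W[m&(im['range_z']>0)]
            print('   mask',m.sum(),round(d['confidence'],2),np.round(d['location'],0),np.round(np.percentile(p,[2,50,98],axis=0),3).tolist() if len(p) else '')
E
```

```text
{'time': np.float64(0.0), 'joint_pos': array([-1.076,  0.69 , -0.194,  1.566,  0.157,  0.902, -0.215]), 'qvel': array([ 0.   ,  0.   ,  0.   ,  0.003, -0.002, -0.   ,  0.001]), 'joint_efforts': array([-0.0000e+00, -5.3961e+01, -1.2670e+00, -1.5855e+01,  9.0000e-03,
        1.0000e-02, -0.0000e+00]), 'position': array([0.278, 0.559, 0.303]), 'eef_rot': array([-0.   ,  0.228,  0.974, -0.001]), 'contact_force': array([ 1.292,  0.849, -1.438]), 'ft_torque': array([ 0.048,  0.   , -0.022]), 'finger_gap': np.float64(0.998)}
scene carton_mid [192.9 297.6] 0.77 [ 0.557 -0.397  0.1  ]
scene carton_mid [146.1 231. ] 0.64 [ 0.319 -0.358  0.1  ]
scene carton_mid [274.1 228. ] 0.62 [ 0.566 -0.118  0.1  ]
scene carton_mid [256.2 194.8] 0.6 [ 0.45  -0.065  0.1  ]
   mask 1434 0.8 [276. 228.] [[0.542, -0.175, 0.07], [0.585, -0.131, 0.139], [0.606, -0.068, 0.143]]
   mask 1233 0.78 [252. 194.] [[0.362, -0.094, -0.0], [0.429, -0.044, 0.072], [0.464, 0.018, 0.084]]
   mask 1174 0.74 [148. 232.] [[0.23, -0.377, 0.002], [0.309, -0.349, 0.079], [0.341, -0.314, 0.083]]
   mask 1724 0.63 [193. 300.] [[0.485
[... 971 characters left out ...]
0.118, 0.14], [0.599, -0.065, 0.144]]
   mask 1153 0.77 [244. 202.] [[0.371, -0.086, 0.04], [0.41, -0.034, 0.081], [0.45, 0.017, 0.084]]
   mask 1620 0.7 [369. 256.] [[0.228, -0.373, 0.002], [0.28, -0.333, 0.08], [0.335, -0.308, 0.084]]
top spare_carton_mid [310.6 217.1] 0.64 [ 0.38  -0.205  0.04 ]
   mask 1220 0.63 [313. 217.] [[0.342, -0.256, 0.018], [0.373, -0.2, 0.081], [0.404, -0.149, 0.084]]
top track [259.5 147.7] 0.76 [ 0.573 -0.083  0.   ]
   mask 4315 0.77 [240. 143.] [[0.519, -0.276, -0.001], [0.564, -0.037, 0.058], [0.617, 0.107, 0.087]]
top tray [135.2 134. ] 0.9 [0.618 0.25  0.   ]
   mask 3256 0.71 [132. 139.] [[0.542, 0.168, 0.001], [0.608, 0.257, 0.005], [0.67, 0.341, 0.02]]
```

View pics/scene0.png

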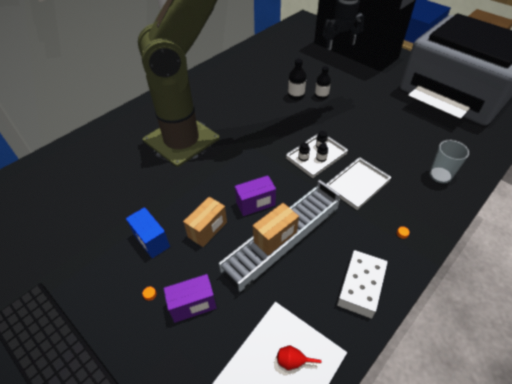

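View pics/top0.png

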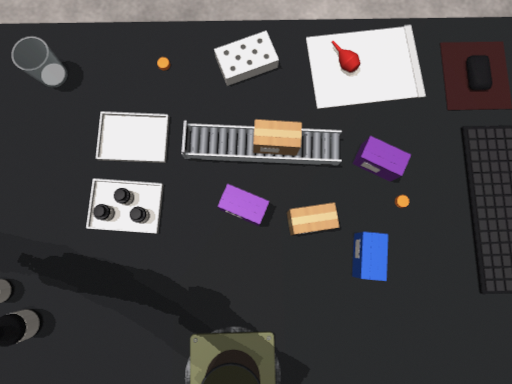

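```bash
python3 - <<'E'
from h import *
im=get_image('top'); W=world(im)
def rect(m,n):
    p=W[m][:,:2].astype(np.float32); r=cv2.minAreaRect(p*1000); print(n,m.sum(),np.round(np.array(r[0])/1000,4),np.round(r[1],0),round(r[2],2),np.round(np.median(W[m],0),3))
X,Y,Z=W[...,0],W[...,1],W[...,2]; ok=im['range_z']>0
rect(ok&(Z>.134)&(Z<.15)&(X>.5)&(X<.65)&(Y>-.25)&(Y<.2),'carton top')
rail=ok&(Z>.05)&(Z<.075)&(X>.5)&(X<.65)&(Y>-.3)&(Y<.15); rect(rail,'track')
rect(ok&(Z>.08)&(Z<.1)&(X>.5)&(X<.65)&(Y>.0)&(Y<.15),'stop')
rect(ok&(Z>.012)&(Z<.025)&(X>.5)&(X<.72)&(Y>.14)&(Y<.38),'tray rim')
for lo,hi,a in[(.06,.1,(.3,.46,-.28,-.13))]:
    rect(ok&(Z>lo)&(Z<hi)&(X>a[0])&(X<a[1])&(Y>a[2])&(Y<a[3]),'spare')
E
```

```text
carton top 1205 [ 0.5692 -0.1186] [110.  61.] 85.06 [ 0.568 -0.118  0.141]
track 3282 [ 0.5691 -0.0853] [399.  82.] 86.13 [ 0.565 -0.045  0.06 ]
stop 121 [0.5811 0.1061] [ 8. 79.] 85.98 [0.579 0.105 0.09 ]
tray rim 494 [0.6067 0.2552] [180. 129.] 86.27 [0.61  0.263 0.018]
spare 1170 [ 0.3742 -0.2052] [ 60. 111.] 7.03 [ 0.374 -0.204  0.081]
```

Both cameras agree. The carton on the track is at top pixel (277,137) with the stop at (185,140), the empty tray is at (133,137), and the spare carton is at (314,218). I'll push the carton from behind with closed fingers, so it can't be lifted while it rolls.

Call:
servo_tool --moves '[[[0,0,-0.059],[0.0125,-0.035,0],0],[[0,0,-0.059],[0.0125,-0.035,0],0],[[0,0,-0.059],[0.0125,-0.035,0],0],[[0,0,-0.059],[0.0125,-0.035,0],0],[[0,0,-0.059],[0.0125,-0.035,0],0],[[0,0,-0.059],[0.0125,-0.035,0],0],[[0,0,-0.059],[0.0125,-0.035,0],0],[[0,0,-0.059],[0.0125,-0.035,0],0],[[0,0,-0.059],[0.0125,-0.035,0],0],[[0,0,-0.059],[0.0125,-0.035,0],0]]' --squeeze 40

```text
time: 1.78
position: [0.4033, 0.2083, 0.3042]
eef_rot: [0.0, 0.503, 0.865, 0.0]
contact_force: [0.5, -0.5, 0.1]
finger_gap: -0.003
```

Call:
servo_tool --moves '[[[0,0,-0.059],[0.0125,-0.035,0],0],[[0,0,-0.059],[0.0125,-0.035,0],0],[[0,0,-0.059],[0.0125,-0.035,0],0],[[0,0,-0.059],[0.0125,-0.035,0],0],[[0,0,-0.059],[0.0125,-0.035,0],0],[[0,0,-0.059],[0.0125,-0.035,0],0],[[0,0,-0.059],[0.0125,-0.035,0],0],[[0,0,-0.059],[0.0125,-0.035,0],0],[[0,0,-0.059],[0.0125,-0.035,0],0],[[0,0,-0.059],[0.0125,-0.035,0],0]]'

```text
time: 2.62
position: [0.5283, -0.142, 0.3041]
eef_rot: [0.0, 0.732, 0.681, 0.0]
contact_force: [1.3, -0.1, 0.4]
finger_gap: -0.001
```

Call:
servo_tool --moves '[[[0,0,0.004],[0.011,-0.021,0],0],[[0,0,0],[0.011,-0.021,0],0],[[0,0,0],[0.011,-0.021,0],0],[[0,0,0],[0,0,-0.02],0],[[0,0,0],[0,0,-0.02],0],[[0,0,0],[0,0,-0.02],0],[[0,0,0],[0,0,-0.02],0],[[0,0,0],[0,0,-0.02],0],[[0,0,0],[0,0,-0.02],0],[[0,0,0],[0,0,-0.02],0]]'

```text
time: 3.45
position: [0.5611, -0.2031, 0.1631]
eef_rot: [0.0, 0.73, 0.683, 0.0]
contact_force: [-0.7, 0.4, -0.3]
finger_gap: -0.001
```

```bash
python3 - <<'E'
from h import *
im=get_image('scene'); save(im,'s1'); cv2.imwrite('pics/s1z.png',cv2.resize(cv2.cvtColor(im['pixels'][150:310,180:380],cv2.COLOR_RGB2BGR),(750,600)))
E
```

```text
(no output)
```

View pics/s1z.png

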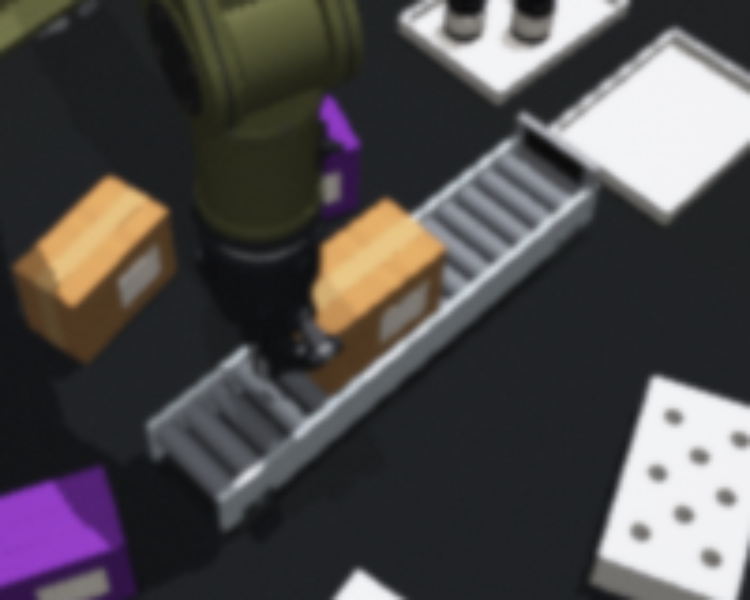

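Fingers are behind the carton and centred on it (zoomed pixel 300,350). I'll push gently and slow down towards the stop.

Call:
servo_tool --moves '[[[0,0,0],[0.0005,0.007,0],0],[[0,0,0],[0.0005,0.007,0],0],[[0,0,0],[0.0007,0.01,0],0],[[0,0,0],[0.0008,0.012,0],0],[[0,0,0],[0.001,0.014,0],0],[[0,0,0],[0.001,0.014,0],0],[[0,0,0],[0.001,0.014,0],0],[[0,0,0],[0.001,0.014,0],0],[[0,0,0],[0.0008,0.012,0],0],[[0,0,0],[0.0007,0.01,0],0]]'

```text
time: 4.33
position: [0.5694, -0.0865, 0.1647]
eef_rot: [0.0, 0.729, 0.684, 0.001]
contact_force: [-0.7, -0.7, -0.1]
finger_gap: 0.0
```

Call:
servo_tool --moves '[[[0,0,0],[0.0006,0.009,0],0],[[0,0,0],[0.0006,0.009,0],0],[[0,0,0],[0.0005,0.008,0],0],[[0,0,0],[0.0005,0.007,0],0],[[0,0,0],[0.0004,0.006,0],0],[[0,0,0],[0.0004,0.006,0],0],[[0,0,0],[0.0003,0.005,0],0],[[0,0,0],[0.0003,0.005,0],0],[[0,0,0],[0.0003,0.004,0],0],[[0,0,0],[0.0003,0.004,0],0]]'

```text
time: 5.17
position: [0.5731, -0.026, 0.1639]
eef_rot: [0.0, 0.73, 0.683, -0.0]
contact_force: [-0.0, -0.5, -0.3]
finger_gap: -0.005
```

```bash
cat > c.py <<'E'
from h import *
import sys
for c in ['top','scene']:
    im=get_image(c); W=world(im);X,Y,Z=W[...,0],W[...,1],W[...,2]
    px=im['pixels'].astype(int); br=(px[...,0]>px[...,2]+40)&(px[...,0]>90)
    m=br&(Z>.13)&(Z<.147)&(X>.5)&(X<.68)&(Y>-.25)&(Y<.2)
    p=W[m][:,:2].astype(np.float32)
    if len(p)>5:
        r=cv2.minAreaRect(p*1000); e=np.array([.0675,.9977]); q=(p-[.5691,-.0853])@e
        print(c,len(p),np.round(np.array(r[0])/1000,4),np.round(r[1]),round(r[2],2),'s range',np.round(np.percentile(q,[1,99]),4))
    save(im,sys.argv[1]+c)
    cv2.imwrite(f'pics/{sys.argv[1]}{c}z.png',cv2.resize(cv2.cvtColor(im['pixels'][60:240,60:310] if c=='top' else im['pixels'][130:290,220:420],cv2.COLOR_RGB2BGR),None,fx=3,fy=3))
print(get_obs()['contact_force'])
E
python3 c.py p1
```

```text
scene 382 [0.5846 0.0454] [114.  60.] 86.96 s range [0.0798 0.1856]
[ 0.60075811 -0.43694714  0.19603266]
```

View pics/p1scenez.png

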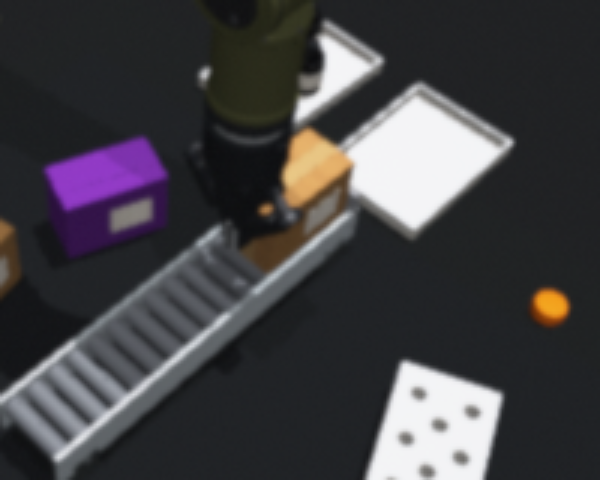

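View pics/p1topz.png

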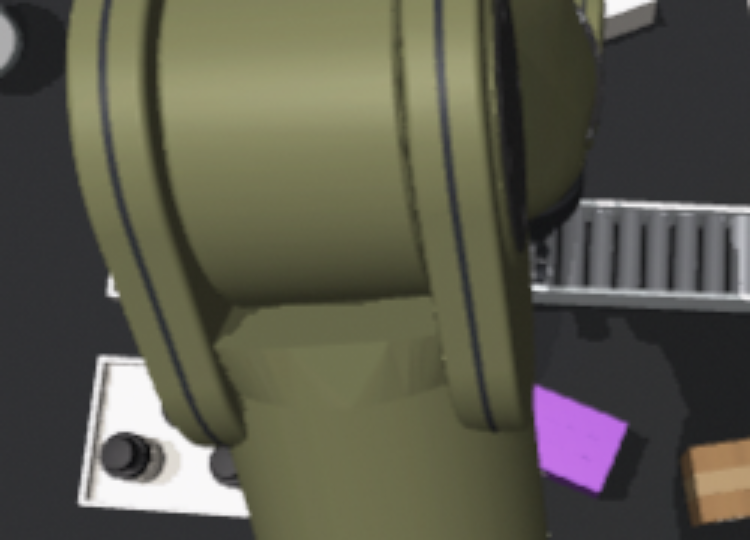

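Call:
servo_tool --moves '[[[0,0,0],[0.0001,0.002,0],0],[[0,0,0],[0.0001,0.002,0],0],[[0,0,0],[0.0001,0.002,0],0],[[0,0,0],[0.0001,0.001,0],0],[[0,0,0],[0.0001,0.001,0],0],[[0,0,0],[0.0001,0.001,0],0],[[0,0,0],[0,0,0],0],[[0,0,0],[0,0,0],0],[[0,0,0],[0,0,0],0],[[0,0,0],[0,0,0],0]]'

```text
time: 6.1
position: [0.5742, -0.0191, 0.1642]
eef_rot: [0.001, 0.731, 0.683, -0.0]
contact_force: [1.3, -4.8, -0.0]
finger_gap: -0.003
```

```bash
python3 c.py p2
```

```text
scene 367 [0.5868 0.0498] [114.  61.] 89.96 s range [0.0852 0.1901]
[ 0.54151564 -4.1964209   1.0375905 ]
```

Force is −4.5 N along y and the carton's front is at s = 0.190, so it's against the stop. I'll back off, rise and re-measure.

Call:
servo_tool --moves '[[[0,0,0],[-0.0003,-0.004,0],0],[[0,0,0],[-0.0005,-0.008,0],0],[[0,0,0],[0,-0.008,0],0],[[0,0,0],[0,0,0.02],0],[[0,0,0],[0,0,0.025],0.0],[[0,0,0],[0,0,0.03],0.085],[[0,0,0],[0,0,0.03],0.085],[[0,0,0],[0,0,0.03],0.085],[[0,0,0],[0,0,0.02],0.085],[[0,0,0],[0,0,0],0.085]]'

```text
time: 7.03
position: [0.5748, -0.0381, 0.3235]
eef_rot: [0.003, 0.73, 0.683, 0.003]
contact_force: [1.3, 0.2, -0.4]
finger_gap: 0.709
```

```bash
python3 c.py p3
```

```text
scene 650 [0.5846 0.0487] [115.  62.] 84.41 s range [0.0793 0.1895]
[-0.03380873  0.18162382 -0.88213496]
```

View pics/p3scenez.png

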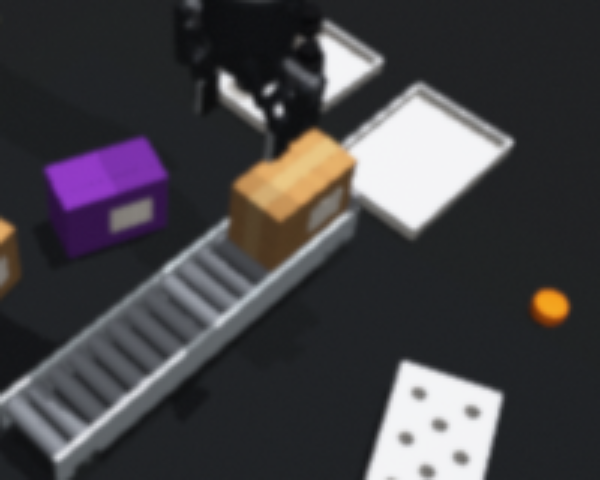

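View pics/p3topz.png

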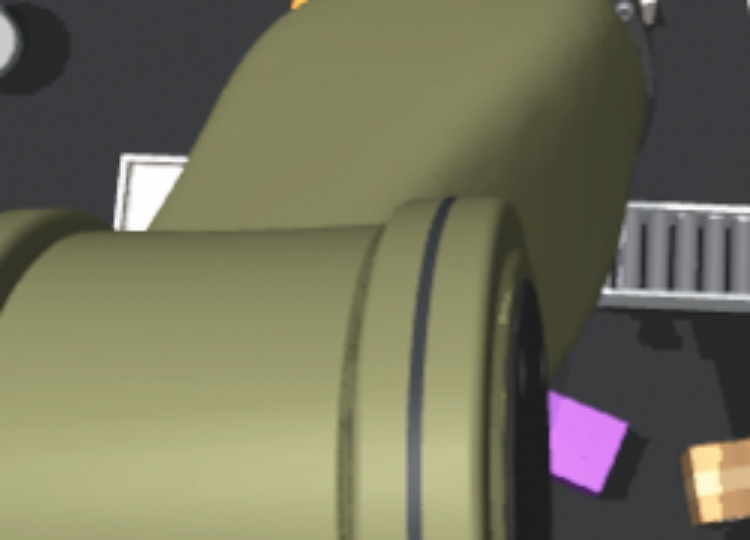

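Call:
servo_tool --moves '[[[0,0,0],[0.0013,0.0218,0],0.085],[[0,0,0],[0.0013,0.0218,0],0.085],[[0,0,0],[0.0013,0.0218,0],0.085],[[0,0,0],[0.0013,0.0218,0],0.085],[[0,0,0],[0,0,-0.02],0.085],[[0,0,0],[0,0,-0.02],0.085],[[0,0,0],[0,0,-0.02],0.085],[[0,0,0],[0,0,-0.01],0.085],[[0,0,0],[0,0,-0.01],0.085],[[0,0,0],[0,0,0],0.085]]'

```text
time: 7.97
position: [0.5768, 0.0498, 0.2365]
eef_rot: [-0.001, 0.73, 0.683, -0.002]
contact_force: [-0.4, 0.1, 1.3]
finger_gap: 0.996
```

```bash
python3 c.py p4
```

```text
top 608 [0.5807 0.0469] [107.  60.] 86.1 s range [0.0795 0.1809]
scene 607 [0.5842 0.0476] [111.  62.] 85.54 s range [0.0797 0.1881]
[ 1.05686645 -0.93005213  0.56740923]
```

View pics/p4scenez.png

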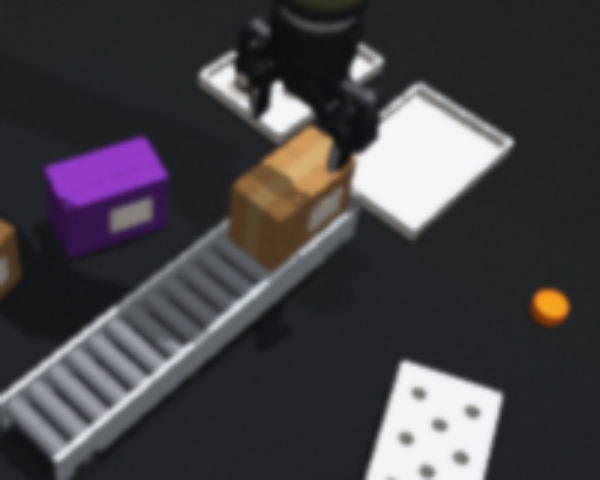

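Call:
servo_tool --moves '[[[0,0,0],[0.002,-0.001,-0.005],0.085],[[0,0,0],[0.002,0,-0.01],0.085],[[0,0,0],[0,0,-0.012],0.085],[[0,0,0],[0,0,-0.012],0.085],[[0,0,0],[0,0,-0.012],0.085],[[0,0,0],[0,0,-0.012],0.085],[[0,0,0],[0,0,-0.01],0.085],[[0,0,0],[0,0,-0.006],0.085],[[0,0,0],[0,0,0],0.085],[[0,0,0],[0,0,0],0.085]]'

```text
time: 8.9
position: [0.5822, 0.049, 0.1598]
eef_rot: [-0.0, 0.73, 0.683, -0.0]
contact_force: [-0.2, -0.7, 0.3]
finger_gap: 0.993
```

Call:
servo_tool --moves '[[[0,0,0],[0,0,0],0.07],[[0,0,0],[0,0,0],0.065],[[0,0,0],[0,0,0],0.06],[[0,0,0],[0,0,0],0.055],[[0,0,0],[0,0,0],0.05],[[0,0,0],[0,0,0],0.04],[[0,0,0],[0,0,0],0.03],[[0,0,0],[0,0,0],0.03],[[0,0,0],[0,0,0],0.03],[[0,0,0],[0,0,0],0.03]]' --squeeze 40

```text
time: 9.73
position: [0.5823, 0.049, 0.1607]
eef_rot: [0.0, 0.73, 0.683, 0.0]
contact_force: [-0.5, -0.3, 5.7]
finger_gap: 0.697
```

```bash
python3 c.py p5
```

```text
top 530 [0.5797 0.0486] [111.  60.] 87.29 s range [0.0795 0.1888]
scene 353 [0.5822 0.0237] [62. 60.] 85.42 s range [0.0794 0.1396]
[-1.1994936   0.04881922  5.72501531]
```

View pics/p5scenez.png

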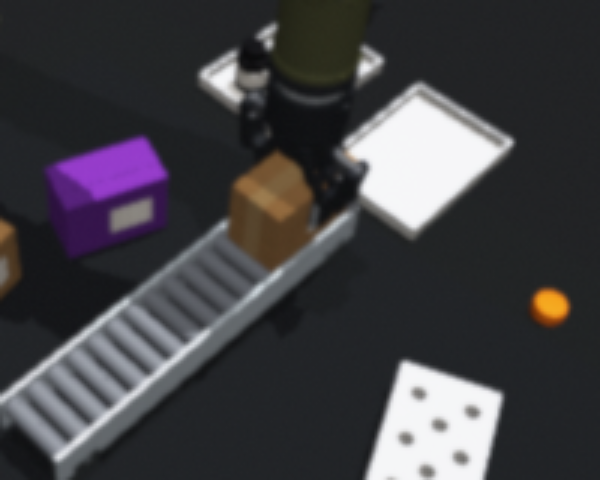

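Gripped (opening 59.5 mm) while still against the stop. Lifting straight up.

Call:
servo_tool --moves '[[[0,0,0],[0,0,0.004],0.03],[[0,0,0],[0,0,0.008],0.03],[[0,0,0],[0,0,0.012],0.03],[[0,0,0],[0,0,0.014],0.03],[[0,0,0],[0,0,0.014],0.03],[[0,0,0],[0,0,0.014],0.03],[[0,0,0],[0,0,0.014],0.03],[[0,0,0],[0,0,0.012],0.03],[[0,0,0],[0,0,0.008],0.03],[[0,0,0],[0,0,0],0.03]]' --squeeze 50

```text
time: 10.67
position: [0.5829, 0.049, 0.2621]
eef_rot: [0.001, 0.73, 0.683, 0.001]
contact_force: [0.6, -0.5, -5.0]
finger_gap: 0.694
```

Call:
servo_tool --moves '[[[0,0,0],[0.0013,0.011,0],0.03],[[0,0,0],[0.002,0.018,0],0.03],[[0,0,0],[0.0027,0.022,0],0.03],[[0,0,0],[0.003,0.025,0],0.03],[[0,0,0],[0.0031,0.026,0],0.03],[[0,0,0],[0.0031,0.026,0],0.03],[[0,0,0],[0.003,0.025,0],0.03],[[0,0,0],[0.0027,0.023,0],0.03],[[0,0,0],[0.0021,0.018,0],0.03],[[0,0,0],[0.0015,0.012,0],0.03]]'

```text
time: 11.5
position: [0.6051, 0.2594, 0.2584]
eef_rot: [-0.002, 0.729, 0.685, -0.0]
contact_force: [-0.2, -0.9, -4.7]
finger_gap: 0.699
```

```bash
cat > d.py <<'E'
from h import *
import sys
for c in ['top','scene']:
    im=get_image(c); W=world(im);X,Y,Z=W[...,0],W[...,1],W[...,2]
    px=im['pixels'].astype(int); br=(px[...,0]>px[...,2]+40)&(px[...,0]>60)
    m=br&(X>.5)&(X<.72)&(Y>.14)&(Y<.36)&(Z>.0)&(im['range_z']>0)
    if m.sum()>5:
        print(c,m.sum(),'z',np.round(np.percentile(W[m],[1,50,99],axis=0),3).tolist())
        zt=np.percentile(Z[m],98); p=W[m&(Z>zt-.008)][:,:2].astype(np.float32)
        r=cv2.minAreaRect(p*1000); print('top face',len(p),np.round(np.array(r[0])/1000,4),np.round(r[1]),round(r[2],2),zt)
    save(im,sys.argv[1]+c)
    cv2.imwrite(f'pics/{sys.argv[1]}{c}z.png',cv2.resize(cv2.cvtColor(im['pixels'][60:240,60:310] if c=='top' else im['pixels'][110:270,260:460],cv2.COLOR_RGB2BGR),None,fx=3,fy=3))
o=get_obs();print(o['position'],o['contact_force'],o['finger_gap'],o['time'])
E
python3 d.py q1
```

```text
top 776 z [[0.567, 0.203, 0.235], [0.598, 0.231, 0.238], [0.631, 0.313, 0.302]]
top face 772 [0.5959 0.2564] [ 68. 119.] 11.64 0.24156260888033573
scene 821 z [[0.576, 0.204, 0.166], [0.609, 0.213, 0.228], [0.637, 0.294, 0.261]]
top face 373 [0.6152 0.2591] [111.  77.] 86.01 0.24190408754173368
[0.6053236  0.25915012 0.25858326] [-0.83300155 -0.05491716 -4.15582976] 0.6984479027007923 11.6
```

View pics/q1scenez.png

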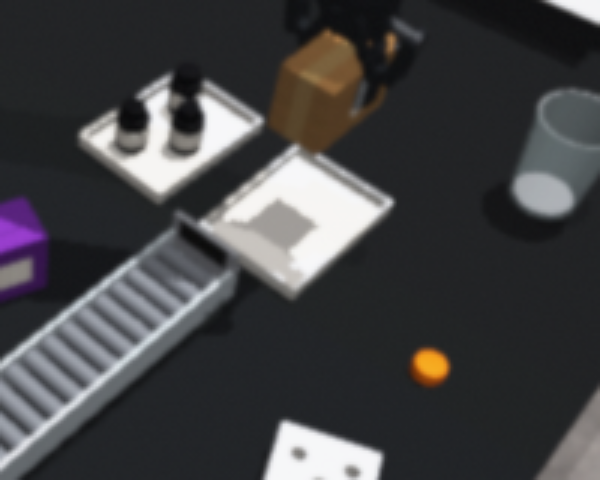

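Held level above the tray with its shadow inside. Now lowering.

Call:
servo_tool --moves '[[[0,0,0],[0.001,-0.002,-0.008],0.03],[[0,0,0],[0.0005,-0.002,-0.014],0.03],[[0,0,0],[0,0,-0.016],0.03],[[0,0,0],[0,0,-0.018],0.03],[[0,0,0],[0,0,-0.018],0.03],[[0,0,0],[0,0,-0.018],0.03],[[0,0,0],[0,0,-0.016],0.03],[[0,0,0],[0,0,-0.014],0.03],[[0,0,0],[0,0,-0.01],0.03],[[0,0,0],[0,0,-0.006],0.03]]'

```text
time: 12.43
position: [0.6077, 0.2494, 0.1202]
eef_rot: [-0.0, 0.731, 0.683, -0.001]
contact_force: [-0.4, 0.2, -4.5]
finger_gap: 0.702
```

```bash
python3 d.py q2
```

```text
top 550 z [[0.57, 0.193, 0.094], [0.599, 0.219, 0.1], [0.633, 0.304, 0.178]]
top face 14 [0.5702 0.2614] [19.  4.] 45.66 0.15948572517004975
scene 672 z [[0.577, 0.192, 0.026], [0.612, 0.203, 0.094], [0.639, 0.271, 0.418]]
top face 23 [0.6259 0.2605] [ 9. 24.] 15.73 0.41698245460365785
[0.60770125 0.25017975 0.12086696] [-0.56725831  0.3154222  -5.21200654] 0.6938332865894097 12.5333
```

View pics/q2scenez.png

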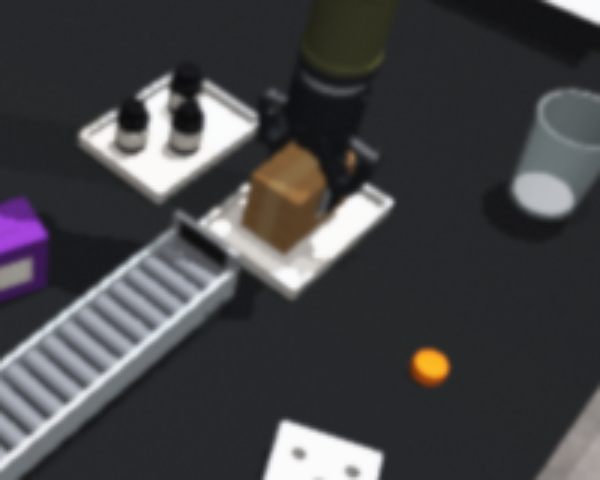

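Call:
servo_tool --moves '[[[0,0,0],[0,0.002,-0.003],0.03],[[0,0,0],[0,0.002,-0.003],0.03],[[0,0,0],[0,0,-0.003],0.03],[[0,0,0],[0,0,-0.002],0.03],[[0,0,0],[0,0,-0.001],0.03],[[0,0,0],[0,0,-0.001],0.03],[[0,0,0],[0,0,-0.001],0.03],[[0,0,0],[0,0,-0.001],0.03],[[0,0,0],[0,0,0],0.03],[[0,0,0],[0,0,0],0.03]]'

```text
time: 13.37
position: [0.6081, 0.255, 0.1069]
eef_rot: [0.0, 0.73, 0.683, 0.0]
contact_force: [0.1, -0.2, -5.0]
finger_gap: 0.697
```

Call:
servo_tool --moves '[[[0,0,0],[0,0,-0.0005],0.03],[[0,0,0],[0,0,-0.0005],0.03],[[0,0,0],[0,0,-0.0005],0.03],[[0,0,0],[0,0,-0.0005],0.03],[[0,0,0],[0,0,-0.0005],0.03],[[0,0,0],[0,0,-0.0005],0.03],[[0,0,0],[0,0,0],0.03],[[0,0,0],[0,0,0],0.03],[[0,0,0],[0,0,0],0.03],[[0,0,0],[0,0,0],0.03]]'

```text
time: 14.2
position: [0.6081, 0.255, 0.1048]
eef_rot: [0.0, 0.73, 0.683, 0.0]
contact_force: [-3.9, -1.1, 5.7]
finger_gap: 0.697
```

The force went from −5 N to +5.7 N, so it's on the floor. Releasing slowly.

Call:
servo_tool --moves '[[[0,0,0],[0,0,0],0.06],[[0,0,0],[0,0,0],0.062],[[0,0,0],[0,0,0],0.066],[[0,0,0],[0,0,0],0.07],[[0,0,0],[0,0,0],0.075],[[0,0,0],[0,0,0],0.08],[[0,0,0],[0,0,0],0.085],[[0,0,0],[0,0,0],0.085],[[0,0,0],[0,0,0],0.085],[[0,0,0],[0,0,0],0.085]]' --squeeze 20

```text
time: 15.03
position: [0.6081, 0.255, 0.1039]
eef_rot: [0.0, 0.73, 0.683, 0.0]
contact_force: [-0.1, 1.0, 0.4]
finger_gap: 0.994
```

Call:
servo_tool --moves '[[[0,0,0],[0,0,0.005],0.085],[[0,0,0],[0,0,0.01],0.085],[[0,0,0],[0,0,0.015],0.085],[[0,0,0],[0,0,0.02],0.085],[[0,0,0],[0,0,0.025],0.085],[[0,0,0],[0,0,0.03],0.085],[[0,0,0],[0,0,0.03],0.085],[[0,0,0],[0,0,0.03],0.085],[[0,0,0],[0,0,0.03],0.085],[[0,0,0],[0,0,0.01],0.085]]'

```text
time: 15.87
position: [0.6101, 0.2554, 0.3159]
eef_rot: [0.002, 0.73, 0.683, 0.005]
contact_force: [0.9, 0.0, 1.0]
finger_gap: 0.994
```

Call:
servo_tool --moves '[[[0,0,0],[-0.02,0.025,0],0.085],[[0,0,0],[-0.02,0.025,0],0.085],[[0,0,0],[-0.02,0.025,0],0.085],[[0,0,0],[-0.02,0.025,0],0.085],[[0,0,0],[-0.02,0.025,0],0.085],[[0,0,0],[-0.02,0.025,0],0.085],[[0,0,0],[-0.02,0.025,0],0.085],[[0,0,0],[-0.02,0.02,0],0.085],[[0,0,0],[-0.01,0.01,0],0.085],[[0,0,0],[0,0,0],0.085]]'

```text
time: 16.7
position: [0.4343, 0.4636, 0.3093]
eef_rot: [-0.002, 0.728, 0.686, 0.0]
contact_force: [0.7, 0.5, -0.2]
finger_gap: 0.994
```

```bash
python3 d.py q3; python3 - <<'E'
from h import *
im=get_image('top'); W=world(im);X,Y,Z=W[...,0],W[...,1],W[...,2]
m=(Z>.06)&(Z<.1)&(X>.3)&(X<.46)&(Y>-.28)&(Y<-.13)
print('spare',cv2.minAreaRect(W[m][:,:2].astype(np.float32)*1000))
E
```

```text
top 1093 z [[0.575, 0.199, 0.077], [0.606, 0.253, 0.085], [0.639, 0.309, 0.088]]
top face 1068 [0.607  0.2545] [112.  61.] 85.78 0.08810728925080911
scene 872 z [[0.549, 0.197, 0.012], [0.614, 0.228, 0.083], [0.642, 0.315, 0.088]]
top face 513 [0.61   0.2557] [117.  61.] 85.64 0.0877038617923403
[0.43885193 0.45904708 0.30935007] [ 0.70593751 -0.52695355  0.5285668 ] 0.9904038090939954 16.8
spare ((374.20263671875, -205.0055694580078), (60.10485076904297, 110.70276641845703), 7.0768632888793945)
```

View pics/q3scene.png

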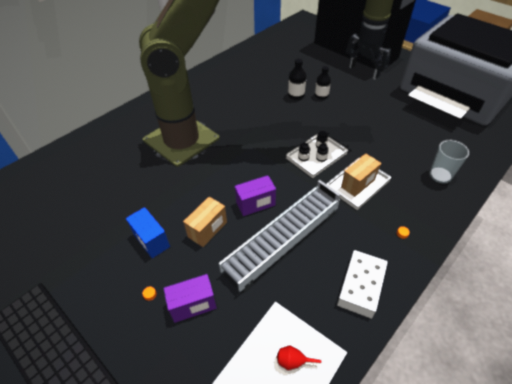

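View pics/q3topz.png

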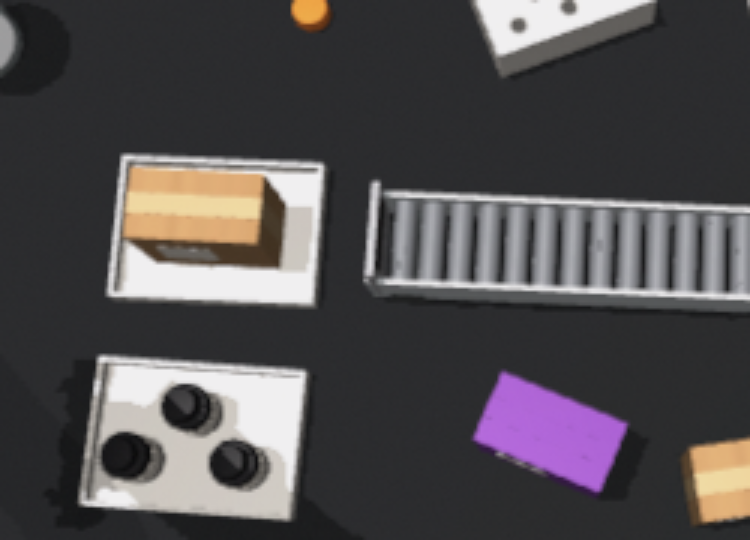

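The carton is flat in the empty tray (scene pixel 361,175), centred to about 1 mm, with its top at 85 mm. The spare carton hasn't moved and the arm is clear.

```bash
python3 -c "
from bench import *
print(sign_off())"
```

```text
the job is handed in; nothing more can be done
None
```

The carton is in the empty white tray, and the job was handed in at about 17 s of the 58 s allowed.

- **Rolling:** I pushed the carton along the rollers from behind with closed fingers. Contact with the stop showed as about 4.5 N of resistance and a measured front face at y = 190 mm on the track.
- **Placing:** I gripped it across its width (59.5 mm opening), lifted it straight up over the tray and lowered it until the force showed it on the floor. Then I let go and moved the arm clear.

**Last checks:**
- **Carton:** the top camera put its centre about 1 mm from the tray centre, aligned to within 0.5°. Its top was level at about 85 mm; 84 mm was expected. The scene camera read about 3 mm further out in x, which is close to the calibration error.
- **Spare carton:** its measured position had not changed.
- **Forces:** the force readings I took stayed under 6 N.

No check failed. While the carton was near the stop, the arm partly blocked the cameras, so some carton readings there were only approximate.

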